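# Set the cup gauge: close the jaw, seat the nut, back off a quarter turn and hold

### The job

On the bench gauge, slide the jaw shut on the bisque cup until the cup is nipped between the sliding jaw and the fixed jaw. Then, leaving the jaw closed on the cup, screw the knurled nut on the jaw down (clockwise from above) until it bottoms out, and back it off a quarter turn for running clearance. Finish while still gripping the nut there, with the cup standing in the gauge; leave the other pots alone.

Things in the scene. Friction and masses are not known exactly. Their poses are not given: they have to be found in the camera images.
- gauge: bench gauge fixed to the table: wooden bed 110 mm (its x) by 280 mm (its y) by 18 mm high. Origin at table height on the long centre line, 100 mm short of the fixed jaw's face; z up. Its +y axis is the closing direction, from the sliding jaw to the fixed jaw. Position and yaw vary.
- anvil: fixed aluminium jaw, an upright block 70 mm wide (gauge x), 20 mm thick, 42 mm tall, standing on the bed at its +y end. Origin at the foot of the middle of its flat inner face (the face that looks to gauge -y), on the bed's top (18 mm above the table). Axes as the gauge.
- jaw: sliding aluminium jaw: upright plate 70 mm wide, 12 mm thick, 42 mm tall, on a dark sled reaching 108 mm back (-y). Origin on the bed's top at the foot of the plate's flat face that meets the cup (looks to +y); axes as the gauge. A 30 mm dia post 70 mm behind the face bears the nut. Slides with 3 N drag whatever the nut does: drag it by the gripped nut; twisting off-centre can draw it back.
- jaw_slide (a joint): travel of the sliding jaw towards the fixed jaw, m: 0 = fully open (faces 122 mm apart), gap between the faces = 0.122 - value. Shut on the 72 mm cup it reads about 0.050. Starts between 0 and 0.03.
- nut: knurled steel nut, round, 40 mm dia, 32 mm tall, on the post of the sliding jaw, on the gauge's centre line 70 mm behind the jaw's face; moves with the jaw. Origin: centre of its underside, z up, x along a dark rib on its top. Bottomed, it sits on the post, 65 to 97 mm above the table; the 12 mm screw end stands 5 mm above its top. Nothing else on the gauge is above 70 mm. About 0.15 kg.
- nut_turn (a joint): turn of the nut, rad: grows as it is screwed down, clockwise seen from above; 0 = upper stop, 3.0 = bottomed out (hard stop). Starts between 0.1 and 1.0. The nut sinks 6 mm a full turn (0.95 mm per rad). About 0.06 N m of friction; stays where left. Fingers twisted well past the stop slip round or off the nut, so stop when it stalls (wrist moment rises).
- cup: straight-sided unglazed cup, pale fired clay, 72 mm in diameter, 50 mm tall, about 0.18 kg, standing loose on the bed between the two jaws, with a little room either side. Origin at the centre of its underside, z up.
- mug: brown clay mug 80 mm in diameter, 85 mm tall, with a handle; a bystander on the table to the robot's left. Origin at the centre of its underside.
- vase: brown clay vase 84 mm in diameter, 120 mm tall; a bystander on the table to the robot's right. Origin at the centre of its underside.
- bowl: pale bowl 90 mm in diameter, 40 mm tall; a bystander on the table beyond the gauge. Origin at the centre of its underside.

How it is judged:
On the way, in this order (a step that is already met when the one before it is completed fails the run):
1. the cup is nipped between the sliding jaw and the fixed jaw (over 1.5 N on each) (contact force between each of jaw, anvil and cup above 1.5 N), for 0.2 s.
2. the nut is screwed down to within 0.12 rad of its stop, the jaw within 6 mm of closed on the cup (value of joint nut_turn above 2.88 rad and value of joint jaw_slide above 0.044 m), for 0.1 s.
At the end, for the whole second after the job is handed in: the fingers grip the nut (over 4 N), which stands a quarter turn (90 degrees, give or take 15) back from its stop; the jaw is closed on the cup to within 3 mm, and the cup stands upright against the fixed jaw, its centre within 42 mm of the middle of that jaw's face (value of joint nut_turn between 1.17 and 1.69 rad and contact force between the fingers and nut above 4 N and value of joint jaw_slide between 0.047 and 0.0535 m and horizontal distance between cup and anvil below 0.042 m and angle between cup's own z axis and vertical below 0.1 rad and linear speed of cup below 0.03 m/s); the arm keeps its last pose, push and grip.
It fails at once if the cup is tipped (angle between cup's own z axis and vertical above 0.35 rad).
It fails at once if the mug, vase or bowl is moved by more than 30 mm (distance of any of mug, vase, bowl from where it was at the start of the episode above 0.03 m).
It also fails if it takes over 51 s, if anything falls off the work surface, if the arm or the gripper's body presses on something with over 40 N, if the wrist force passes 120 N, or if a joint passes its speed limit or range.

### The arm

A 7-joint arm with a two-finger parallel gripper is mounted at the origin on the work surface. World frame = base frame: x ahead of the robot, y to its left, z up, the work surface at z = 0. Lengths are in m, angles in rad, forces in N, time in s.
With the tool pointing down it reaches from about 0.425 to 0.975 m from the base axis. Payload 16.7 kg.
Tool frame: the origin (TCP) lies at the centre of the arm's flange, where the gripper is bolted on; the fingertips stand 173 mm ahead of it and the grasp point (between the pads) lies 155 mm ahead of it; z points along the fingers, y is the direction in which the jaws open and shut (so a half turn about z gives the same grasp; the last joint's range is limited). The gripper opens to 85 mm and grips with 20 to 120 N. Pads are 22 mm wide; open, the fingers measure 114 mm over their backs; the gripper's body (76 mm by 85 mm) begins 54 mm behind the grasp point. The pads swing forward as they close: fully open they stand 13 mm farther back than shut.
Start: joints at [0.975, 0.426, 0.074, 1.606, -0.034, 1.111, -0.067], TCP at [0.292, -0.609, 0.405] pointing down, gripper open.
Joint ranges: [-2.85, 2.85], [-0.5, 2.14], [-1.23, 1.37], [0.21, 2.46], [-1.02, 4.16], [0.16, 2.05], [-2.73, 2.73]. Speed limits (rad/s): [1.89, 1.89, 2.39, 2.39, 3.01, 3.01, 3.01].

### API

Orientations are given as a 3x3 rotation matrix whose columns are the frame's x, y, z axes.
In Python, from bench import * gives the robot as it stands.
- The arm moves only by the tool carry_out, never from a script. Its argument "steps" is a list of rows, each an object with "rot": the turn, a rotation vector about the tool's x, y, z in rad, a list of three; "xyz": the shift along the tool's x, y, z in cm, a list of three; "grip": the opening, from 0 (shut) to 1 (fully open). A call has exactly 10 rows; each row is the pose to reach, as a shift and turn from the pose commanded when the call began, along the tool's axes at that moment; what a row does not reach only later rows make up. A row lasts 1/8 s, in which the tool goes at most 62.5 mm and 10.7 degrees, less where a joint would pass 70% of its speed; a pose out of reach is approached as far as the arm can. A call with a gripper value outside its range is refused whole. The fingers move at their own pace and stop on an object; the grip force is fixed at half the most. Time passes only in rows, so rows that repeat a pose let the fingers close, or fill a call up. It gives the time, the measured TCP pose, the force and the opening at its end, in the units of the state.
- read_state(): the state, without advancing time (a new reading comes with each control period).
- grab_frame(name): name is "scene" or "top" or "wrist"; returns the picture (420x560x3 uint8, red, green, blue); there is no depth.
- camera_params(name): a dict with "fx", "fy", "cx", "cy" (pixels), "eye" and "orientation" of the camera in the world; the wrist camera has in their place "mount" (4x4, takes a point from camera to tool coordinates, whose origin is the TCP and whose axes are the flange's). Camera axes: x right, y down, z forward; pixel columns grow to the right and rows downward; lengths in m; the calibration is good to about 2 mm. A picture is of the moment at which its call begins: read the wrist's pose just before it. camera_params takes no time and is no camera call.
- job_done(): hands the job in, once; it reports no verdict.
The state is a dict: "t": time; "joint_positions": joint angles; "joint_vel": joint speeds; "effort": joint torques, N m; "position": TCP position; "tcp_rot": TCP orientation; "force": force on the tool from outside, world axes, zero at the start; "torque": the same for the moment, N m; "finger_gap": finger opening in m.
Only numpy, scipy, OpenCV 4.12 (cv2) and the standard library are available. Lean on these libraries where they do the work, as an engineer would, in place of code of your own. Each camera call takes 0.05 s, during which the arm holds its last target.

## Working session

There is one attempt and no reset: what is moved stays moved. The work goes in short steps, Python scripts to look and compute and a tool call to move; the robot and the scene stay as the last step left them, time stands still between calls to the robot, and variables do not carry over. Pictures are saved under pics/ and viewed, and the job is handed in when it is done.

Besides the shell and the picture viewer there is one more tool, called after "Emit:" as a command line: name --argument value ..., lists and objects as JSON in quotes. carry_out: Moves the arm, as the interface text tells. Its arguments: {"type":"object","properties":{"steps":{"type":"array","items":{"type":"object","properties":{"rot":{"type":"array","items":{"type":"number"}},"xyz":{"type":"array","items":{"type":"number"}},"grip":{"type":"number"}}}}},"required":["steps"]}

```bash
mkdir -p pics; ls; python3 - <<'E'
from bench import *
import cv2,numpy as np
s=read_state(); print(s)
for n in ["scene","top","wrist"]:
    im=grab_frame(n); cv2.imwrite(f"pics/{n}0.png",im[:,:,::-1]); print(n,camera_params(n))
E
```

```text
pics
{'t': 0.0, 'joint_positions': array([ 0.97449123,  0.42673689,  0.07383036,  1.60663053, -0.03409018,
        1.11083496, -0.06711949]), 'joint_vel': array([ 0.00012625, -0.00099112,  0.00047845, -0.00028759, -0.00106951,
       -0.00065683,  0.00085448]), 'effort': array([-1.13091508e-03, -9.49812412e+01,  3.76050532e+00, -4.63516974e+01,
        1.92283635e-02,  9.93299531e-03, -4.92523748e-05]), 'position': array([ 0.29156853, -0.60855817,  0.4039962 ]), 'tcp_rot': array([[ 9.01844593e-01,  4.32060039e-01, -6.72827487e-04],
       [ 4.32060551e-01, -9.01843838e-01,  1.17153347e-03],
       [-1.00612526e-04, -1.34724334e-03, -9.99999087e-01]]), 'force': array([-0.12468827,  0.05913115,  0.02199564]), 'torque': array([-0.04765594,  0.0156797 ,  0.01334918]), 'finger_gap': 0.08546204770251177}
scene {'fx': 397.84318958479236, 'fy': 397.84318958479236, 'cx': 286.92667007861286, 'cy': 211.33134105793982, 'eye': array([ 1.00222617, -0.45875775,  0.91012241]), 'orientation': array([[ 0.72737024,  0.55249177, -0.40704469],
       [ 0.68621645, -0.58014344,  0.43879445],
       [ 0.00628601, -0.59848679, -0.80110801]])}
top {'fx': 463.5668552755882, 'fy': 463.5668552755882, 'cx': 281.322614089961, 'cy': 209.73402326232153, 'eye': array([ 0.4363042 , -0.02125911,  1.18381262]), 'orientation': array([[-0.00542935, -0.98845394,  0.15142433],
       [-0.99998162,  0.0057755 ,  0.00184622],
       [-0.00269946, -0.15141152, -0.98846713]])}
wrist {'fx': 345.7042298732056, 'fy': 345.7042298732056, 'cx': 277.37696404768394, 'cy': 209.36416853077102, 'mount': array([[-6.52213046e-04, -9.57278769e-01, -2.89165927e-01,
         7.27683646e-02],
       [ 9.99999536e-01, -8.29424878e-04,  4.90300097e-04,
        -1.84880112e-05],
       [-7.09195287e-04, -2.89165473e-01,  9.57278865e-01,
         3.01212095e-02],
       [ 0.00000000e+00,  0.00000000e+00,  0.00000000e+00,
         1.00000000e+00]])}
```

View pics/scene0.png

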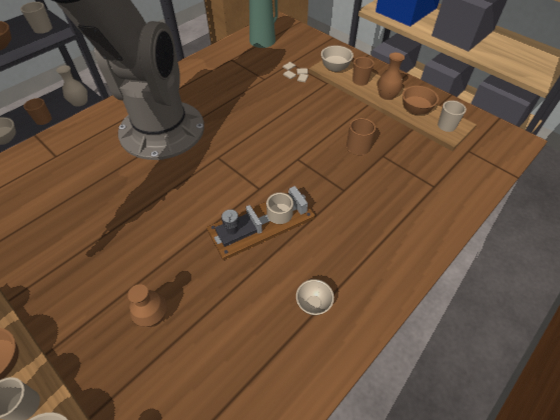

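View pics/top0.png

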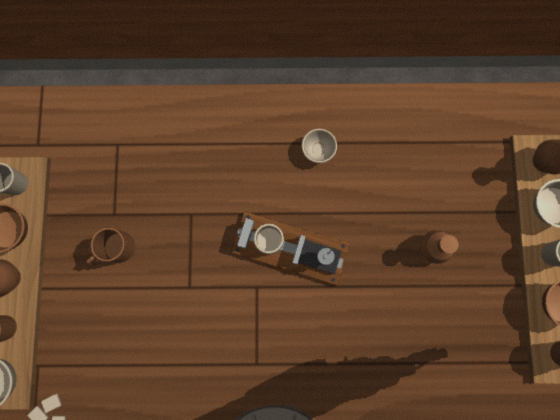

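View pics/wrist0.png

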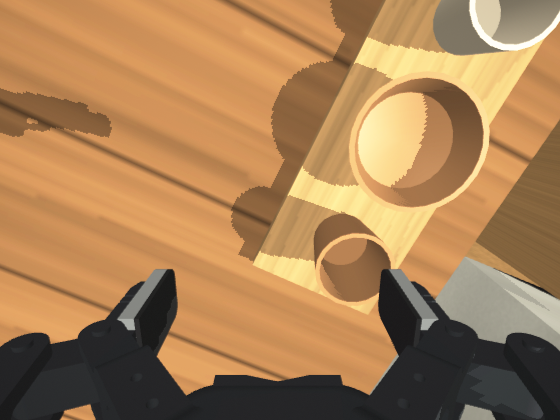

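The top view shows the gauge with the anvil at about (246,233), cup (268,238), jaw plate (299,249) and nut (326,257). The mug is at (108,246), the vase at (441,247) and the bowl at (319,147). I'll zoom in.

```bash
cat > h.py <<'E'
import numpy as np,cv2
from bench import *
def ray(n,uv,z):
    c=camera_params(n); d=c["orientation"]@np.array([(uv[0]-c["cx"])/c["fx"],(uv[1]-c["cy"])/c["fy"],1.])
    return c["eye"]+d*(z-c["eye"][2])/d[2]
def wray(uv,z,s):
    c=camera_params("wrist");M=c["mount"];R=s["tcp_rot"]
    d=R@M[:3,:3]@np.array([(uv[0]-c["cx"])/c["fx"],(uv[1]-c["cy"])/c["fy"],1.])
    o=s["position"]+R@M[:3,3]
    return o+d*(z-o[2])/d[2]
E
python3 - <<'E'
from h import *
im=cv2.imread("pics/top0.png")[205:285,230:355]; cv2.imwrite("pics/topz.png",cv2.resize(im,None,fx=6,fy=6,interpolation=cv2.INTER_CUBIC))
im=cv2.imread("pics/scene0.png")[170:265,195:325]; cv2.imwrite("pics/scenez.png",cv2.resize(im,None,fx=6,fy=6,interpolation=cv2.INTER_CUBIC))
E
```

```text
(no output)
```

View pics/topz.png

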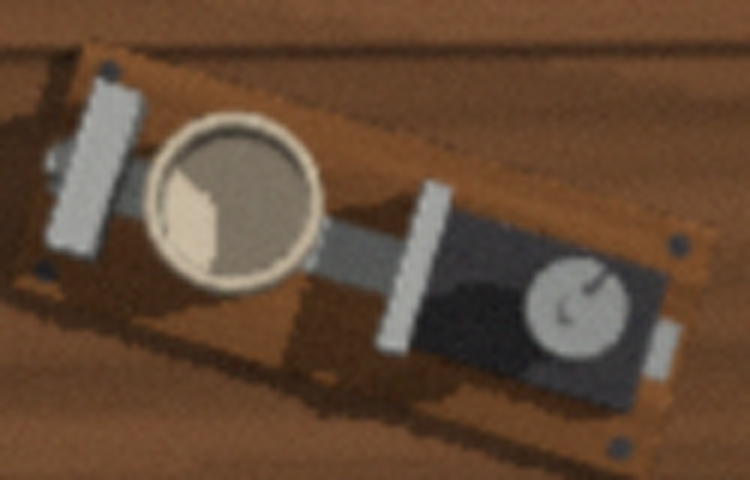

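View pics/scenez.png

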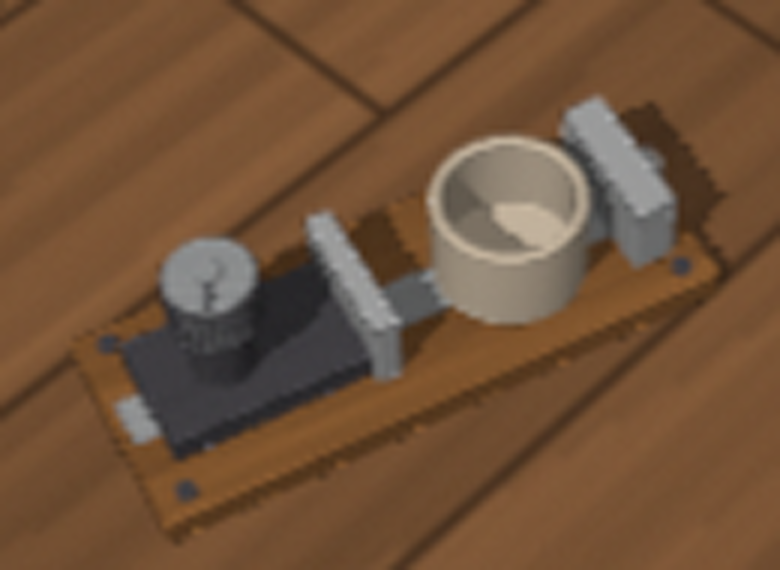

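```bash
python3 - <<'E'
from h import *
f=lambda u,v,z: ray("top",((u-2.5)/6+230,(v-2.5)/6+205),z)
g=lambda u,v,z: ray("scene",((u-2.5)/6+195,(v-2.5)/6+170),z)
P=dict(b1=f(110,72,.02),b2=f(45,270,.02),b3=f(680,245,.02),b4=f(620,448,.02),a1=f(147,95,.06),a2=f(97,258,.06),j1=f(427,180,.06),j2=f(377,350,.06),cup=f(234,202,.068),nut=f(577,307,.099),
 nutS=g(210,278,.099),cupS=g(508,204,.068),b1s=g(681,266,.02),b3s=g(187,491,.02),b4s=g(109,344,.02))
for k,v in P.items(): print(k,v.round(4))
for a,b in [("b1","b3"),("b2","b4"),("b1","b2"),("b3","b4"),("a2","a1"),("j2","j1"),("nut","cup")]:
    d=P[a]-P[b]; print(a,b,np.linalg.norm(d[:2]).round(4),np.degrees(np.arctan2(d[1],d[0])).round(2))
E
```

```text
b1 [0.5975 0.0657 0.02  ]
b2 [0.5142 0.0924 0.02  ]
b3 [ 0.5231 -0.1732  0.02  ]
b4 [ 0.4393 -0.1462  0.02  ]
a1 [0.5824 0.0476 0.06  ]
a2 [0.5162 0.0675 0.06  ]
j1 [ 0.547  -0.0661  0.06  ]
j2 [ 0.4786 -0.0452  0.06  ]
cup [0.5378 0.0119 0.068 ]
nut [ 0.4934 -0.1222  0.099 ]
nutS [ 0.4953 -0.1246  0.099 ]
cupS [0.5416 0.0072 0.068 ]
b1s [0.5987 0.0628 0.02  ]
b3s [ 0.5241 -0.1751  0.02  ]
b4s [ 0.4406 -0.1482  0.02  ]
b1 b3 0.2502 72.69
b2 b4 0.2501 72.58
b1 b2 0.0875 -17.77
b3 b4 0.088 -17.83
a2 a1 0.0692 163.23
j2 j1 0.0715 163.02
nut cup 0.1413 -108.34
```

The bed bolts are 250 x 88 mm apart, which gives a gauge yaw of about -17.4°. The measured widths (69 to 71 mm) agree with those given. The slide reads about 0.003, and the nut is near (0.4935,-0.123), which matches 70 mm behind the face. I'll move above it with the tool turned so the fingers close along gauge y, with j7 near -1.6. That leaves room for the clockwise turn.

```bash
cat >> h.py <<'E'
def plan(tgt,yawdeg):
    s=read_state();R=s["tcp_rot"];th=np.radians(yawdeg)
    x=np.array([np.cos(th),np.sin(th),0]);z=np.array([0,0,-1.]);G=np.c_[x,np.cross(z,x),z]
    print("t",s["t"],"pos",s["position"].round(4),"yaw",np.degrees(np.arctan2(R[1,0],R[0,0])).round(2),"F",s["force"].round(2),"T",s["torque"].round(3),"gap",round(s["finger_gap"],4),"q",s["joint_positions"].round(2))
    print("shift cm",(R.T@(np.array(tgt)-s["position"])*100).round(3),"rot",cv2.Rodrigues(R.T@G)[0].ravel().round(4))
E
python3 -c "
from h import *
plan([.4935,-.1232,.36],162.6)
print(ray('top',(441,247),.12),ray('top',(108,246),.085))"
```

```text
t 0.15 pos [ 0.2916 -0.6086  0.4042] yaw 25.6 F [-0.39  0.75 -0.34] T [ 0.043 -0.015  0.036] gap 0.0858 q [ 0.97  0.43  0.07  1.61 -0.03  1.11 -0.07]
shift cm [ 39.184 -35.05    4.448] rot [-6.0000e-04 -1.2000e-03 -2.3912e+00]
[ 0.5107529  -0.38465864  0.12      ] [0.52000977 0.39238083 0.085     ]
```

Emit:
carry_out --steps '[{"xyz": [3.9,-3.5,0],"rot": [0,0,-0.17],"grip": 1},{"xyz": [7.8,-7.0,0],"rot": [0,0,-0.34],"grip": 1},{"xyz": [11.7,-10.5,0],"rot": [0,0,-0.51],"grip": 1},{"xyz": [15.6,-14,0],"rot": [0,0,-0.68],"grip": 1},{"xyz": [19.6,-17.5,0],"rot": [0,0,-0.85],"grip": 1},{"xyz": [23.5,-21,0],"rot": [0,0,-1.02],"grip": 1},{"xyz": [27.4,-24.5,1],"rot": [0,0,-1.19],"grip": 1},{"xyz": [31.3,-28,2],"rot": [0,0,-1.36],"grip": 1},{"xyz": [35.2,-31.5,3],"rot": [0,0,-1.53],"grip": 1},{"xyz": [39.2,-35,4.4],"rot": [0,0,-1.7],"grip": 1}]'

```text
t: 1.4
position: [0.4943, -0.1222, 0.3607]
tcp_rot: [[-0.549, 0.836, 0.001], [0.836, 0.549, -0.0], [-0.001, 0.0, -1.0]]
force: [1.1, -0.2, -0.0]
finger_gap: 0.0853
```

```bash
python3 -c "
from h import *
plan([.4935,-.1232,.34],162.6)"
```

```text
t 1.4 pos [ 0.4943 -0.1222  0.3607] yaw 123.3 F [ 1.14 -0.24 -0.  ] T [-0.061 -0.018  0.029] gap 0.0853 q [ 0.52  0.24 -0.47  2.    0.13  0.94  0.57]
shift cm [-0.037 -0.124  2.068] rot [ 2.000e-04  8.000e-04 -6.859e-01]
```

Emit:
carry_out --steps '[{"xyz": [0,-0.1,0.5],"rot": [0,0,-0.17],"grip": 1},{"xyz": [0,-0.1,1],"rot": [0,0,-0.34],"grip": 1},{"xyz": [0,-0.1,1.5],"rot": [0,0,-0.51],"grip": 1},{"xyz": [0,-0.1,2],"rot": [0,0,-0.64],"grip": 1},{"xyz": [0,-0.1,2],"rot": [0,0,-0.686],"grip": 1},{"xyz": [0,-0.1,2],"rot": [0,0,-0.686],"grip": 1},{"xyz": [0,-0.1,2],"rot": [0,0,-0.686],"grip": 1},{"xyz": [0,-0.1,2],"rot": [0,0,-0.686],"grip": 1},{"xyz": [0,-0.1,2],"rot": [0,0,-0.686],"grip": 1},{"xyz": [0,-0.1,2],"rot": [0,0,-0.686],"grip": 1}]'

```text
t: 2.65
position: [0.4931, -0.1242, 0.3408]
tcp_rot: [[-0.953, 0.304, 0.0], [0.304, 0.953, 0.0], [-0.0, 0.0, -1.0]]
force: [-0.2, 0.3, -0.1]
finger_gap: 0.0852
```

```bash
python3 -c "
from h import *
import pickle
plan([.4935,-.1232,.245],162.6)
s=read_state();pickle.dump(s,open('s1.pkl','wb'))
im=grab_frame('wrist');cv2.imwrite('pics/w1.png',im[:,:,::-1])"
```

```text
t 2.65 pos [ 0.4931 -0.1242  0.3408] yaw 162.3 F [-0.19  0.31 -0.11] T [-0.014  0.005 -0.023] gap 0.0852 q [ 0.61  0.28 -0.57  2.01  0.19  0.9   1.21]
shift cm [-4.000e-03  1.090e-01  9.576e+00] rot [ 0.      0.     -0.0053]
```

View pics/w1.png

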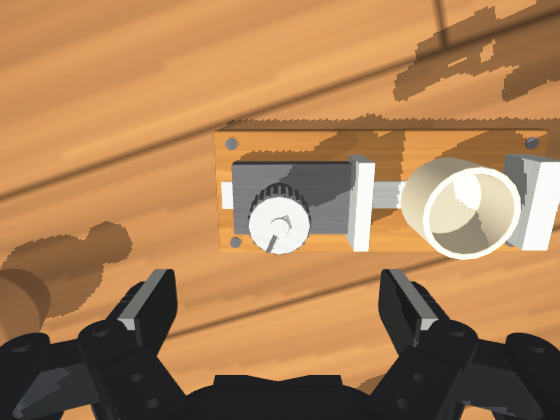

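```bash
python3 -c "
from h import *
import pickle
s=pickle.load(open('s1.pkl','rb'))
im=cv2.imread('pics/w1.png');m=((im.min(2)>150)*255).astype(np.uint8);m[:, :240]=0;m[:,320:]=0;m[:185]=0;m[262:]=0
c=max(cv2.findContours(m,0,2)[0],key=cv2.contourArea);e=cv2.fitEllipse(cv2.convexHull(c));print(e,cv2.minEnclosingCircle(c))
for z in(.097,.099):
  p=wray(e[0],z,s);print(p, np.linalg.norm(wray((e[0][0]+e[1][0]/2,e[0][1]),z,s)-p)*1000)
# bolts check yaw
a=wray((231.5,144),.02,s);b=wray((531.5,143),.02,s);d=b-a;print(a,b,np.degrees(np.arctan2(d[1],d[0])))
"
```

```text
((278.6712951660156, 225.04713439941406), (56.885807037353516, 60.95644760131836), 92.57781219482422) ((278.5, 225.0), 30.565603256225586)
[ 0.49411216 -0.12446443  0.097     ] 18.62554579099466
[ 0.49343581 -0.12425612  0.099     ] 18.45117992568647
[ 0.44021882 -0.14814763  0.02      ] [0.51532491 0.08933733 0.02      ] 72.45011657835032
```

Emit:
carry_out --steps '[{"xyz": [-0.08,0.05,2],"rot": [0,0,0],"grip": 1},{"xyz": [-0.08,0.05,4],"rot": [0,0,0],"grip": 1},{"xyz": [-0.08,0.05,6],"rot": [0,0,0],"grip": 1},{"xyz": [-0.08,0.05,8],"rot": [0,0,0],"grip": 1},{"xyz": [-0.08,0.05,9.2],"rot": [0,0,0],"grip": 1},{"xyz": [-0.08,0.05,9.95],"rot": [0,0,0],"grip": 1},{"xyz": [-0.08,0.05,9.95],"rot": [0,0,0],"grip": 1},{"xyz": [-0.08,0.05,9.95],"rot": [0,0,0],"grip": 0.7},{"xyz": [-0.08,0.05,9.95],"rot": [0,0,0],"grip": 0.6},{"xyz": [-0.08,0.05,9.95],"rot": [0,0,0],"grip": 0.6}]'

```text
t: 3.95
position: [0.4941, -0.1241, 0.2415]
tcp_rot: [[-0.953, 0.304, 0.0], [0.304, 0.953, -0.0], [-0.001, 0.0, -1.0]]
force: [0.5, -0.4, 0.0]
finger_gap: 0.0517
```

```bash
python3 -c "
from h import *
plan([.494,-.124,.241],162.5)
for n in ['wrist','scene']:
  im=grab_frame(n);cv2.imwrite('pics/'+n+'2.png',im[:,:,::-1])
im=cv2.resize(im[150:270,180:330],None,fx=5,fy=5);cv2.imwrite('pics/s2z.png',im[:,:,::-1])"
```

```text
t 3.95 pos [ 0.4941 -0.1241  0.2415] yaw 162.29 F [ 0.55 -0.37  0.03] T [ 0.011  0.03  -0.038] gap 0.0517 q [ 0.55  0.42 -0.51  2.08  0.31  0.71  1.09]
shift cm [0.011 0.006 0.054] rot [ 0.      0.0005 -0.0036]
```

View pics/wrist2.png

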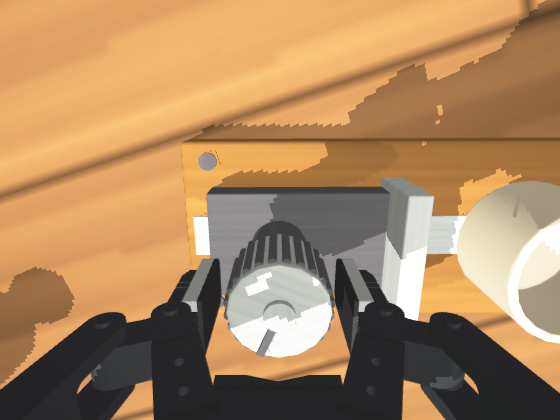

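View pics/s2z.png

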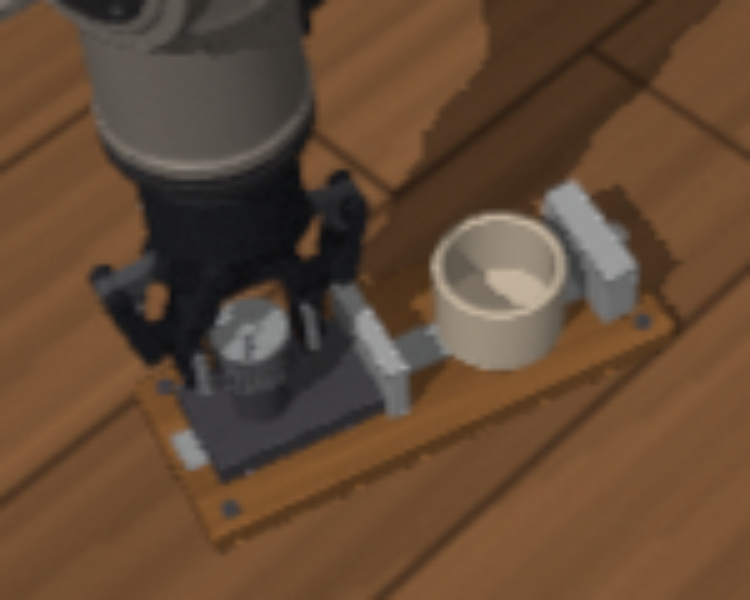

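```bash
python3 -c "
from h import *
s=read_state()
im=cv2.imread('pics/wrist2.png')
# top disc ellipse by eye: left 227 right 332, top 263 bottom 357
for c in [(279.5,310),(279.5,313)]:
  for z in(.098,.1): p=wray(c,z,s);print(c,z,p.round(4),np.linalg.norm(wray((332,c[1]),z,s)-p).round(4),'tool',(s['tcp_rot'].T@(p-s['position'])).round(4))
"
```

```text
(279.5, 310) 0.098 [ 0.4935 -0.1239  0.098 ] 0.0197 tool [0.0007 0.     0.1434]
(279.5, 310) 0.1 [ 0.4922 -0.1235  0.1   ] 0.0194 tool [0.002  0.     0.1414]
(279.5, 313) 0.098 [ 0.4947 -0.1243  0.098 ] 0.0198 tool [-0.0006  0.      0.1434]
(279.5, 313) 0.1 [ 0.4934 -0.1239  0.1   ] 0.0194 tool [0.0007 0.     0.1414]
```

The nut is centred between the fingers to about 1 mm, and its radius measures 19.6 mm. I'll close on it, then drag.

Emit:
carry_out --steps '[{"xyz": [0,0,0],"rot": [0,0,0],"grip": 0.3},{"xyz": [0,0,0],"rot": [0,0,0],"grip": 0.1},{"xyz": [0,0,0],"rot": [0,0,0],"grip": 0},{"xyz": [0,0,0],"rot": [0,0,0],"grip": 0},{"xyz": [0,0,0],"rot": [0,0,0],"grip": 0},{"xyz": [0,0,0],"rot": [0,0,0],"grip": 0},{"xyz": [0,0,0],"rot": [0,0,0],"grip": 0},{"xyz": [0,0,0],"rot": [0,0,0],"grip": 0},{"xyz": [0,0,0],"rot": [0,0,0],"grip": 0},{"xyz": [0,0,0],"rot": [0,0,0],"grip": 0}]'

```text
t: 5.3
position: [0.4941, -0.124, 0.2416]
tcp_rot: [[-0.953, 0.304, 0.0], [0.304, 0.953, -0.0], [-0.0, -0.0, -1.0]]
force: [-4.0, 0.4, 7.8]
finger_gap: 0.0384
```

```bash
python3 -c "
from h import *
plan([.494+.301*.047,-.124+.954*.047,.241],162.5)"
```

```text
t 5.3 pos [ 0.4941 -0.124   0.2416] yaw 162.3 F [-3.96  0.36  7.85] T [0.1   0.589 0.007] gap 0.0384 q [ 0.55  0.42 -0.51  2.08  0.31  0.71  1.09]
shift cm [0.021 4.698 0.057] rot [-0.0001  0.0002 -0.0034]
```

Emit:
carry_out --steps '[{"xyz": [0,0.3,0],"rot": [0,0,0],"grip": 0},{"xyz": [0,0.8,0],"rot": [0,0,0],"grip": 0},{"xyz": [0,1.3,0],"rot": [0,0,0],"grip": 0},{"xyz": [0,1.8,0],"rot": [0,0,0],"grip": 0},{"xyz": [0,2.3,0],"rot": [0,0,0],"grip": 0},{"xyz": [0,2.8,0],"rot": [0,0,0],"grip": 0},{"xyz": [0,3.3,0],"rot": [0,0,0],"grip": 0},{"xyz": [0,3.7,0],"rot": [0,0,0],"grip": 0},{"xyz": [0,4.0,0],"rot": [0,0,0],"grip": 0},{"xyz": [0,4.3,0],"rot": [0,0,0],"grip": 0}]'

```text
t: 6.55
position: [0.5069, -0.0834, 0.2416]
tcp_rot: [[-0.953, 0.304, -0.0], [0.304, 0.953, -0.001], [0.0, -0.001, -1.0]]
force: [-5.3, -3.2, 10.3]
finger_gap: 0.0386
```

```bash
python3 -c "
from h import *
plan([.494+.301*.047,-.124+.954*.047,.241],162.5)
s=read_state();print('Fgauge y',s['force'][:2]@[.301,.954],'x',s['force'][:2]@[.954,-.301])
im=grab_frame('top');im=cv2.resize(im[205:285,230:355],None,fx=6,fy=6);cv2.imwrite('pics/t3.png',im[:,:,::-1])"
```

```text
t 6.55 pos [ 0.5069 -0.0834  0.2416] yaw 162.28 F [-5.26 -3.22 10.26] T [-0.698  0.983  0.025] gap 0.0386 q [ 0.47  0.43 -0.52  2.07  0.32  0.72  1.01]
shift cm [0.015 0.44  0.058] rot [-0.001  -0.0001 -0.0039]
Fgauge y -4.6587921884932175 x -4.044488979211768
```

View pics/t3.png

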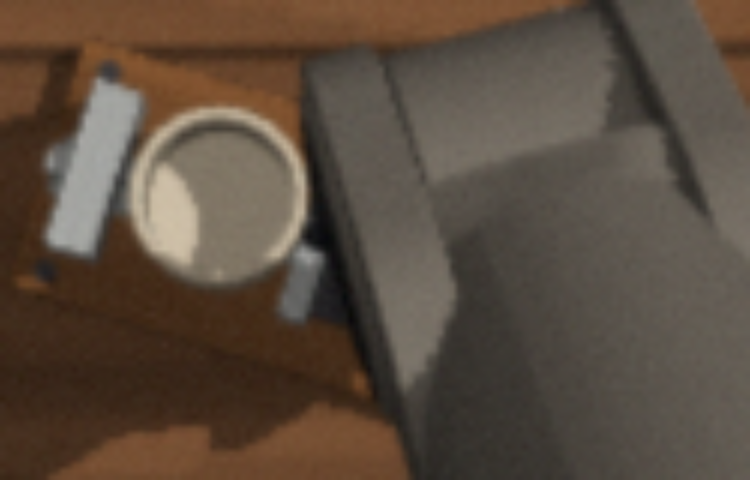

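Drag is 4.7 N. The cup is being pushed and still stands a few mm from the anvil, so I'll go slowly now.

Emit:
carry_out --steps '[{"xyz": [0,0.05,0],"rot": [0,0,0],"grip": 0},{"xyz": [0,0.1,0],"rot": [0,0,0],"grip": 0},{"xyz": [0,0.15,0],"rot": [0,0,0],"grip": 0},{"xyz": [0,0.2,0],"rot": [0,0,0],"grip": 0},{"xyz": [0,0.25,0],"rot": [0,0,0],"grip": 0},{"xyz": [0,0.3,0],"rot": [0,0,0],"grip": 0},{"xyz": [0,0.33,0],"rot": [0,0,0],"grip": 0},{"xyz": [0,0.36,0],"rot": [0,0,0],"grip": 0},{"xyz": [0,0.38,0],"rot": [0,0,0],"grip": 0},{"xyz": [0,0.4,0],"rot": [0,0,0],"grip": 0}]'

```text
t: 7.85
position: [0.5081, -0.0796, 0.2416]
tcp_rot: [[-0.953, 0.304, -0.0], [0.304, 0.953, -0.001], [0.0, -0.001, -1.0]]
force: [-5.4, -3.0, 11.4]
finger_gap: 0.0384
```

```bash
cat >> h.py <<'E'
def gf():
    s=read_state();F=s["force"];print('Fgauge y',(F[:2]@[.301,.954]).round(2),'x',(F[:2]@[.954,-.301]).round(2),'z',F[2].round(2),'Tz',s["torque"][2].round(3))
E
python3 -c "
from h import *
plan([.494+.301*.047,-.124+.954*.047,.241],162.5);gf()"
```

```text
t 7.85 pos [ 0.5081 -0.0796  0.2416] yaw 162.28 F [-5.39 -2.99 11.39] T [-0.586  0.91   0.021] gap 0.0384 q [ 0.46  0.43 -0.52  2.07  0.32  0.72  1.  ]
shift cm [0.013 0.045 0.056] rot [-0.0009 -0.0002 -0.0039]
Fgauge y -4.47 x -4.24 z 11.39 Tz 0.021
```

Still only drag. I'll continue.

Emit:
carry_out --steps '[{"xyz": [0,0.03,0],"rot": [0,0,0],"grip": 0},{"xyz": [0,0.06,0],"rot": [0,0,0],"grip": 0},{"xyz": [0,0.09,0],"rot": [0,0,0],"grip": 0},{"xyz": [0,0.12,0],"rot": [0,0,0],"grip": 0},{"xyz": [0,0.15,0],"rot": [0,0,0],"grip": 0},{"xyz": [0,0.17,0],"rot": [0,0,0],"grip": 0},{"xyz": [0,0.19,0],"rot": [0,0,0],"grip": 0},{"xyz": [0,0.21,0],"rot": [0,0,0],"grip": 0},{"xyz": [0,0.23,0],"rot": [0,0,0],"grip": 0},{"xyz": [0,0.25,0],"rot": [0,0,0],"grip": 0}]'

```text
t: 9.1
position: [0.5088, -0.0774, 0.2416]
tcp_rot: [[-0.952, 0.305, -0.001], [0.305, 0.952, -0.001], [0.0, -0.001, -1.0]]
force: [-4.8, -5.1, 11.4]
finger_gap: 0.0385
```

```bash
python3 -c "
from h import *
plan([.494+.301*.047,-.124+.954*.047,.241],162.5);gf()"
```

```text
t 9.1 pos [ 0.5088 -0.0774  0.2416] yaw 162.27 F [-4.78 -5.11 11.39] T [-0.913  1.056  0.025] gap 0.0385 q [ 0.46  0.43 -0.52  2.07  0.32  0.72  0.99]
shift cm [ 0.012 -0.184  0.056] rot [-0.0012 -0.0003 -0.0041]
Fgauge y -6.32 x -3.02 z 11.39 Tz 0.025
```

Emit:
carry_out --steps '[{"xyz": [0,0.02,0],"rot": [0,0,0],"grip": 0},{"xyz": [0,0.04,0],"rot": [0,0,0],"grip": 0},{"xyz": [0,0.06,0],"rot": [0,0,0],"grip": 0},{"xyz": [0,0.08,0],"rot": [0,0,0],"grip": 0},{"xyz": [0,0.1,0],"rot": [0,0,0],"grip": 0},{"xyz": [0,0.12,0],"rot": [0,0,0],"grip": 0},{"xyz": [0,0.14,0],"rot": [0,0,0],"grip": 0},{"xyz": [0,0.15,0],"rot": [0,0,0],"grip": 0},{"xyz": [0,0.15,0],"rot": [0,0,0],"grip": 0},{"xyz": [0,0.15,0],"rot": [0,0,0],"grip": 0}]'

```text
t: 10.35
position: [0.509, -0.077, 0.2415]
tcp_rot: [[-0.952, 0.305, -0.001], [0.305, 0.952, -0.002], [0.001, -0.003, -1.0]]
force: [-6.6, -10.3, 12.8]
finger_gap: 0.0386
```

```bash
python3 -c "
from h import *
plan([.494+.301*.047,-.124+.954*.047,.241],162.5);gf()
im=grab_frame('scene');im=cv2.resize(im[150:270,180:330],None,fx=5,fy=5);cv2.imwrite('pics/s4z.png',im[:,:,::-1])"
```

```text
t 10.35 pos [ 0.509  -0.077   0.2415] yaw 162.21 F [ -6.61 -10.29  12.81] T [-2.179  1.416  0.094] gap 0.0386 q [ 0.45  0.43 -0.52  2.07  0.32  0.72  0.99]
shift cm [ 0.018 -0.235  0.054] rot [-0.0026 -0.0006 -0.005 ]
Fgauge y -11.8 x -3.21 z 12.81 Tz 0.094
```

View pics/s4z.png

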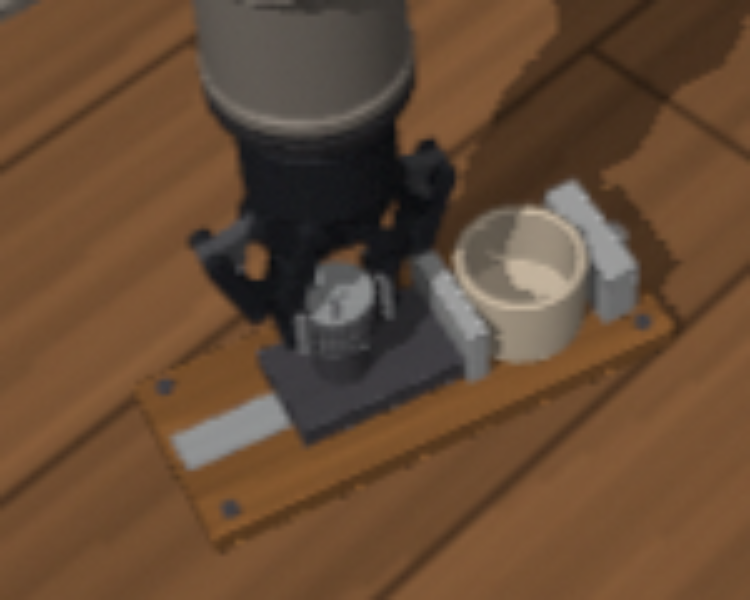

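The gauge is closed: the last 1.5 mm of commanded travel moved it only 0.4 mm, and the push rose to 11.8 N against about 4.5 N of drag. Now I'll screw down clockwise (+z), following the thread.

Emit:
carry_out --steps '[{"xyz": [0,0,0.01],"rot": [0,0,0.12],"grip": 0},{"xyz": [0,0,0.02],"rot": [0,0,0.24],"grip": 0},{"xyz": [0,0,0.03],"rot": [0,0,0.36],"grip": 0},{"xyz": [0,0,0.04],"rot": [0,0,0.48],"grip": 0},{"xyz": [0,0,0.05],"rot": [0,0,0.6],"grip": 0},{"xyz": [0,0,0.065],"rot": [0,0,0.72],"grip": 0},{"xyz": [0,0,0.075],"rot": [0,0,0.84],"grip": 0},{"xyz": [0,0,0.085],"rot": [0,0,0.96],"grip": 0},{"xyz": [0,0,0.1],"rot": [0,0,1.08],"grip": 0},{"xyz": [0,0,0.11],"rot": [0,0,1.2],"grip": 0}]'

```text
t: 11.65
position: [0.5092, -0.0768, 0.2405]
tcp_rot: [[-0.057, 0.998, -0.001], [0.998, 0.057, -0.002], [-0.002, -0.001, -1.0]]
force: [-4.2, -9.4, 8.5]
finger_gap: 0.0383
```

```bash
python3 -c "
from h import *
plan([.509,-.077,.241],162.5);gf()
im=grab_frame('wrist');cv2.imwrite('pics/w5.png',im[:,:,::-1])"
```

```text
t 11.65 pos [ 0.5092 -0.0768  0.2405] yaw 93.24 F [-4.2  -9.42  8.53] T [-1.98   0.896  0.07 ] gap 0.0383 q [ 0.22  0.4  -0.24  2.08  0.15  0.68 -0.06]
shift cm [-0.015 -0.02  -0.054] rot [-1.6000e-03  1.0000e-03 -1.2088e+00]
Fgauge y -10.25 x -1.17 z 8.53 Tz 0.07
```

View pics/w5.png

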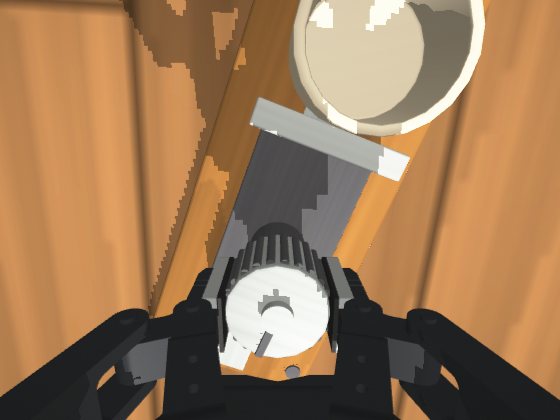

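The rib sits at (264,343), unchanged relative to the fingers, so there was no slip and the push held. I'll turn 0.7 rad more, then creep.

Emit:
carry_out --steps '[{"xyz": [0,0,0.005],"rot": [0,0,0.07],"grip": 0},{"xyz": [0,0,0.01],"rot": [0,0,0.14],"grip": 0},{"xyz": [0,0,0.02],"rot": [0,0,0.21],"grip": 0},{"xyz": [0,0,0.025],"rot": [0,0,0.28],"grip": 0},{"xyz": [0,0,0.03],"rot": [0,0,0.35],"grip": 0},{"xyz": [0,0,0.04],"rot": [0,0,0.42],"grip": 0},{"xyz": [0,0,0.045],"rot": [0,0,0.49],"grip": 0},{"xyz": [0,0,0.05],"rot": [0,0,0.56],"grip": 0},{"xyz": [0,0,0.06],"rot": [0,0,0.63],"grip": 0},{"xyz": [0,0,0.065],"rot": [0,0,0.7],"grip": 0}]'

```text
t: 12.95
position: [0.5093, -0.0769, 0.2398]
tcp_rot: [[0.599, 0.801, -0.0], [0.801, -0.599, -0.002], [-0.001, 0.001, -1.0]]
force: [-2.8, -10.9, 7.0]
finger_gap: 0.0383
```

```bash
python3 -c "
from h import *
plan([.509,-.077,.241],162.3);gf()"
```

```text
t 12.95 pos [ 0.5093 -0.0769  0.2398] yaw 53.23 F [ -2.8  -10.94   7.01] T [-2.203  0.632  0.084] gap 0.0383 q [ 0.09  0.39 -0.07  2.09  0.05  0.66 -0.66]
shift cm [-0.029 -0.021 -0.12 ] rot [-7.0000e-04  1.6000e-03 -1.9036e+00]
Fgauge y -11.28 x 0.62 z 7.01 Tz 0.084
```

Emit:
carry_out --steps '[{"xyz": [0,0,0.004],"rot": [0,0,0.04],"grip": 0},{"xyz": [0,0,0.008],"rot": [0,0,0.08],"grip": 0},{"xyz": [0,0,0.011],"rot": [0,0,0.12],"grip": 0},{"xyz": [0,0,0.015],"rot": [0,0,0.16],"grip": 0},{"xyz": [0,0,0.019],"rot": [0,0,0.2],"grip": 0},{"xyz": [0,0,0.023],"rot": [0,0,0.23],"grip": 0},{"xyz": [0,0,0.025],"rot": [0,0,0.26],"grip": 0},{"xyz": [0,0,0.028],"rot": [0,0,0.29],"grip": 0},{"xyz": [0,0,0.03],"rot": [0,0,0.32],"grip": 0},{"xyz": [0,0,0.033],"rot": [0,0,0.35],"grip": 0}]'

```text
t: 14.2
position: [0.5094, -0.077, 0.2395]
tcp_rot: [[0.836, 0.548, 0.0], [0.548, -0.836, -0.002], [-0.001, 0.001, -1.0]]
force: [-3.2, -11.0, 6.7]
finger_gap: 0.0388
```

```bash
python3 -c "
from h import *
plan([.509,-.077,.241],162.3);gf()"
```

```text
t 14.2 pos [ 0.5094 -0.077   0.2395] yaw 33.25 F [ -3.24 -10.97   6.68] T [-2.267  0.606  0.039] gap 0.0388 q [ 0.02  0.39  0.01  2.1  -0.    0.65 -0.96]
shift cm [-0.033 -0.02  -0.152] rot [-1.0000e-04  1.9000e-03 -2.2524e+00]
Fgauge y -11.45 x 0.21 z 6.68 Tz 0.039
```

Emit:
carry_out --steps '[{"xyz": [0,0,0.003],"rot": [0,0,0.03],"grip": 0},{"xyz": [0,0,0.006],"rot": [0,0,0.06],"grip": 0},{"xyz": [0,0,0.009],"rot": [0,0,0.09],"grip": 0},{"xyz": [0,0,0.011],"rot": [0,0,0.12],"grip": 0},{"xyz": [0,0,0.014],"rot": [0,0,0.15],"grip": 0},{"xyz": [0,0,0.017],"rot": [0,0,0.18],"grip": 0},{"xyz": [0,0,0.02],"rot": [0,0,0.21],"grip": 0},{"xyz": [0,0,0.022],"rot": [0,0,0.23],"grip": 0},{"xyz": [0,0,0.024],"rot": [0,0,0.25],"grip": 0},{"xyz": [0,0,0.024],"rot": [0,0,0.25],"grip": 0}]'

```text
t: 15.45
position: [0.5094, -0.0771, 0.2392]
tcp_rot: [[0.946, 0.325, 0.0], [0.325, -0.946, -0.002], [-0.0, 0.002, -1.0]]
force: [-2.3, -10.8, 6.0]
finger_gap: 0.0387
```

```bash
python3 -c "
from h import *
plan([.509,-.077,.241],162.3);gf()"
```

```text
t 15.45 pos [ 0.5094 -0.0771  0.2392] yaw 18.95 F [ -2.29 -10.78   6.01] T [-2.474  0.512 -0.042] gap 0.0387 q [-0.03  0.39  0.07  2.1  -0.04  0.65 -1.18]
shift cm [-0.036 -0.018 -0.177] rot [ 2.0000e-04  2.1000e-03 -2.5019e+00]
Fgauge y -10.97 x 1.06 z 6.01 Tz -0.042
```

```bash
python3 -c "
from h import *
for i in range(3): gf(); im=grab_frame('wrist')
cv2.imwrite('pics/w6.png',im[200:,:,::-1])"
```

```text
Fgauge y -10.97 x 1.06 z 6.01 Tz -0.042
Fgauge y -11.8 x 1.25 z 7.17 Tz -0.011
Fgauge y -11.27 x 1.17 z 6.74 Tz -0.054
```

View pics/w6.png

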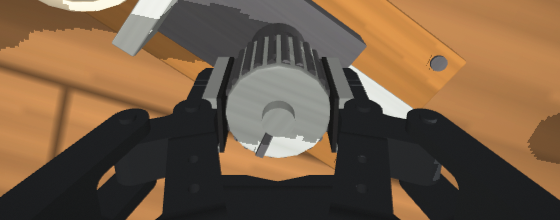

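The rib is still at (264,344) with no slip, and no stall so far at 2.50 rad turned. I'll continue.

Emit:
carry_out --steps '[{"xyz": [0,0,0.002],"rot": [0,0,0.02],"grip": 0},{"xyz": [0,0,0.004],"rot": [0,0,0.04],"grip": 0},{"xyz": [0,0,0.006],"rot": [0,0,0.06],"grip": 0},{"xyz": [0,0,0.008],"rot": [0,0,0.08],"grip": 0},{"xyz": [0,0,0.01],"rot": [0,0,0.1],"grip": 0},{"xyz": [0,0,0.011],"rot": [0,0,0.12],"grip": 0},{"xyz": [0,0,0.013],"rot": [0,0,0.14],"grip": 0},{"xyz": [0,0,0.015],"rot": [0,0,0.16],"grip": 0},{"xyz": [0,0,0.017],"rot": [0,0,0.18],"grip": 0},{"xyz": [0,0,0.017],"rot": [0,0,0.18],"grip": 0}]'

```text
t: 16.85
position: [0.51, -0.0769, 0.2392]
tcp_rot: [[0.988, 0.152, 0.002], [0.152, -0.988, -0.002], [0.001, 0.002, -1.0]]
force: [1.7, -12.3, 2.3]
finger_gap: 0.0383
```

```bash
python3 -c "
from h import *
plan([.509,-.077,.241],162.3);gf()"
```

```text
t 16.85 pos [ 0.51   -0.0769  0.2392] yaw 8.77 F [  1.74 -12.3    2.33] T [-2.575 -0.538  1.351] gap 0.0383 q [-0.07  0.39  0.11  2.1  -0.07  0.65 -1.33]
shift cm [-0.1   -0.    -0.179] rot [ 2.7000e-03  2.6000e-03 -2.6797e+00]
Fgauge y -11.21 x 5.37 z 2.33 Tz 1.351
```

Tz jumped to 1.35 N m, so the nut has bottomed. I'll check the rib for slip.

```bash
python3 -c "
from h import *
im=grab_frame('wrist');cv2.imwrite('pics/w7.png',im[:,:,::-1]);gf()
a=[cv2.imread('pics/'+n)[o:o+140,210:350] for n,o in (('w5.png',240),('w6.png',40),('w7.png',240))]
cv2.imwrite('pics/cmp.png',cv2.resize(np.hstack(a),None,fx=1.9,fy=1.9,interpolation=cv2.INTER_CUBIC))"
```

```text
Fgauge y -11.22 x 6.24 z 3.54 Tz 1.323
```

View pics/cmp.png

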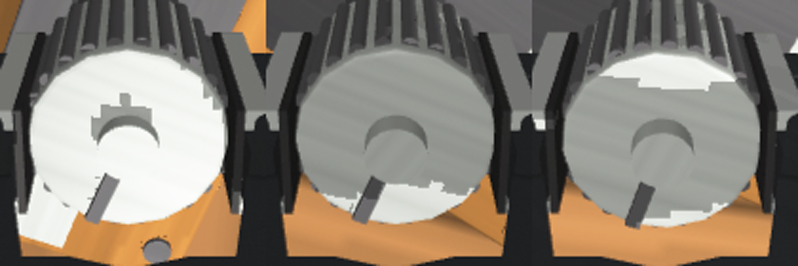

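```bash
cat >> h.py <<'E'
def rib(pic,o,s,zt):
    im=cv2.imread(pic);g=cv2.cvtColor(im,cv2.COLOR_BGR2GRAY)
    m=np.zeros_like(g);cv2.ellipse(m,(278,311-o),(49,43),0,0,360,255,-1);cv2.ellipse(m,(277,308-o),(18,18),0,0,360,0,-1)
    k=((g<115)&(m>0)).astype(np.uint8)*255;k[:320-o]=0
    cs=cv2.findContours(k,0,2)[0];c=max(cs,key=cv2.contourArea)
    v=cv2.fitLine(np.argwhere(cv2.drawContours(k*0,[c],-1,255,-1)>0)[:,::-1].astype(np.float32),cv2.DIST_L2,0,.01,.01).ravel()
    a,b=wray(v[2:]-8*v[:2],zt,s),wray(v[2:]+8*v[:2],zt,s)
    d=s["tcp_rot"].T@(b-a); w=b-a
    print(pic,cv2.contourArea(c),v.round(2),"tool ang",np.degrees(np.arctan2(d[1],d[0]))%180,"world",np.degrees(np.arctan2(w[1],w[0]))%180)
E
python3 -c "
from h import *
s=read_state()
for p,o in (('pics/wrist2.png',0),('pics/w5.png',0),('pics/w6.png',200),('pics/w7.png',0)): rib(p,o,s,.0975)
plan([.509,-.077,.24],8.8)"
```

```text
pics/wrist2.png 0.0 [  1.   0. 258. 350.] tool ang 90.16758013596157 world 98.60319267961127
pics/w5.png 7.0 [  0.41  -0.91 261.   340.33] tool ang 21.8906550943152 world 166.87992049740788
pics/w6.png 134.5 [  0.43  -0.9  264.19 142.61] tool ang 26.104581850357086 world 162.66600015344102
pics/w7.png 125.5 [  0.38  -0.92 267.47 344.8 ] tool ang 19.77895672556051 world 168.99161645646356
t 16.9 pos [ 0.51   -0.0769  0.2392] yaw 8.77 F [  2.57 -12.57   3.54] T [-2.651 -0.59   1.323] gap 0.0386 q [-0.07  0.39  0.11  2.1  -0.07  0.65 -1.33]
shift cm [-0.099 -0.003 -0.081] rot [ 0.0023 -0.0015 -0.0005]
```

The nut bottomed with about 0.11 rad of finger slip: the rib shifted 6.3° relative to the fingers, and its world angle at the stop is 169.0°. I'll back off 1.57 rad, following the thread up. The target rib angle is 259°, i.e. 79° mod 180.

Emit:
carry_out --steps '[{"xyz": [0,0,-0.007],"rot": [0,0,-0.08],"grip": 0},{"xyz": [0,0,-0.015],"rot": [0,0,-0.16],"grip": 0},{"xyz": [0,0,-0.023],"rot": [0,0,-0.24],"grip": 0},{"xyz": [0,0,-0.03],"rot": [0,0,-0.32],"grip": 0},{"xyz": [0,0,-0.038],"rot": [0,0,-0.4],"grip": 0},{"xyz": [0,0,-0.046],"rot": [0,0,-0.48],"grip": 0},{"xyz": [0,0,-0.053],"rot": [0,0,-0.56],"grip": 0},{"xyz": [0,0,-0.061],"rot": [0,0,-0.64],"grip": 0},{"xyz": [0,0,-0.069],"rot": [0,0,-0.72],"grip": 0},{"xyz": [0,0,-0.076],"rot": [0,0,-0.8],"grip": 0}]'

```text
t: 18.15
position: [0.5097, -0.0763, 0.2399]
tcp_rot: [[0.578, 0.816, 0.001], [0.816, -0.578, -0.001], [-0.0, 0.001, -1.0]]
force: [-1.0, -5.9, 5.3]
finger_gap: 0.0389
```

```bash
python3 -c "
from h import *
plan([.509,-.077,.24],98.8);gf()"
```

```text
t 18.15 pos [ 0.5097 -0.0763  0.2399] yaw 54.68 F [-1.01 -5.86  5.34] T [-1.176  0.072 -0.101] gap 0.0389 q [ 0.09  0.39 -0.08  2.09  0.05  0.66 -0.64]
shift cm [-0.099 -0.017 -0.01 ] rot [ 1.0e-03  6.0e-04 -7.7e-01]
Fgauge y -5.9 x 0.8 z 5.34 Tz -0.101
```

Emit:
carry_out --steps '[{"xyz": [0.01,0,-0.007],"rot": [0,0,-0.08],"grip": 0},{"xyz": [0.02,-0.01,-0.015],"rot": [0,0,-0.16],"grip": 0},{"xyz": [0.03,-0.01,-0.023],"rot": [0,0,-0.24],"grip": 0},{"xyz": [0.04,-0.01,-0.03],"rot": [0,0,-0.32],"grip": 0},{"xyz": [0.05,-0.02,-0.038],"rot": [0,0,-0.4],"grip": 0},{"xyz": [0.06,-0.02,-0.046],"rot": [0,0,-0.48],"grip": 0},{"xyz": [0.07,-0.02,-0.053],"rot": [0,0,-0.56],"grip": 0},{"xyz": [0.08,-0.03,-0.061],"rot": [0,0,-0.64],"grip": 0},{"xyz": [0.09,-0.03,-0.067],"rot": [0,0,-0.7],"grip": 0},{"xyz": [0.1,-0.03,-0.07],"rot": [0,0,-0.74],"grip": 0}]'

```text
t: 19.4
position: [0.5093, -0.0759, 0.2405]
tcp_rot: [[-0.122, 0.993, -0.001], [0.993, 0.122, -0.002], [-0.001, -0.002, -1.0]]
force: [-7.4, -10.1, 13.9]
finger_gap: 0.0386
```

```bash
python3 -c "
from h import *
plan([.509,-.077,.24],98.8);gf();s=read_state()
im=grab_frame('wrist');cv2.imwrite('pics/w8.png',im[:,:,::-1]);rib('pics/w8.png',0,s,.099)
a=[cv2.imread('pics/'+n)[240:380,210:350] for n in ('w7.png','w8.png')]
cv2.imwrite('pics/cmp2.png',cv2.resize(np.hstack(a),None,fx=2.5,fy=2.5,interpolation=cv2.INTER_CUBIC))
im=grab_frame('scene');im=cv2.resize(im[150:270,180:330],None,fx=5,fy=5);cv2.imwrite('pics/s8.png',im[:,:,::-1])"
```

```text
t 19.4 pos [ 0.5093 -0.0759  0.2405] yaw 96.99 F [ -7.39 -10.11  13.88] T [-1.86   1.581 -0.113] gap 0.0386 q [ 0.23  0.4  -0.25  2.08  0.16  0.68 -0.  ]
shift cm [-0.106 -0.041  0.05 ] rot [-0.0015  0.0014 -0.0317]
Fgauge y -11.87 x -4.01 z 13.88 Tz -0.113
pics/w8.png 6.0 [  0.39  -0.92 262.42 342.29] tool ang 20.25562621977394 world 76.73001239198747
```

View pics/cmp2.png

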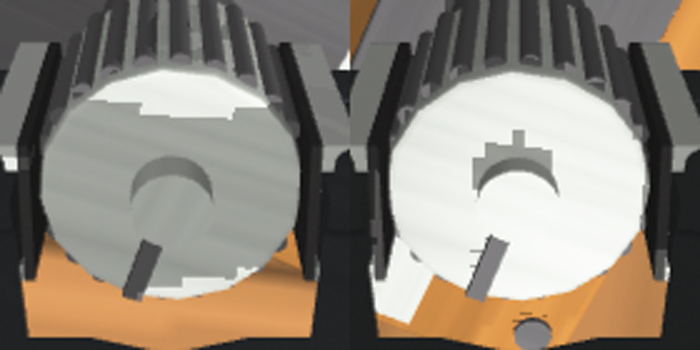

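View pics/s8.png

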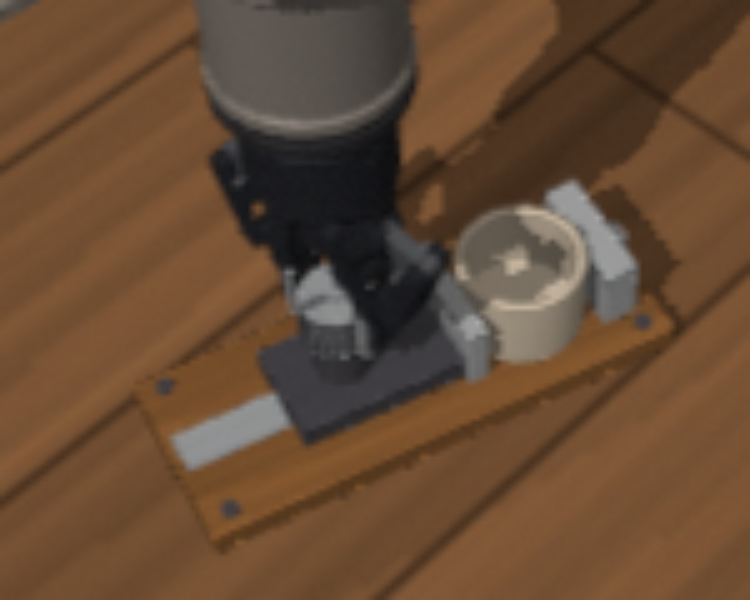

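The rib now matches the stop picture relative to the fingers, and the tool has turned back 88°. The cup stands upright between the jaws. I'll hold one call to settle, then do a last check.

Emit:
carry_out --steps '[{"xyz": [0,0,0],"rot": [0,0,0],"grip": 0},{"xyz": [0,0,0],"rot": [0,0,0],"grip": 0},{"xyz": [0,0,0],"rot": [0,0,0],"grip": 0},{"xyz": [0,0,0],"rot": [0,0,0],"grip": 0},{"xyz": [0,0,0],"rot": [0,0,0],"grip": 0},{"xyz": [0,0,0],"rot": [0,0,0],"grip": 0},{"xyz": [0,0,0],"rot": [0,0,0],"grip": 0},{"xyz": [0,0,0],"rot": [0,0,0],"grip": 0},{"xyz": [0,0,0],"rot": [0,0,0],"grip": 0},{"xyz": [0,0,0],"rot": [0,0,0],"grip": 0}]'

```text
t: 20.75
position: [0.5093, -0.0759, 0.2405]
tcp_rot: [[-0.12, 0.993, -0.001], [0.993, 0.12, -0.002], [-0.001, -0.002, -1.0]]
force: [-7.7, -10.2, 12.3]
finger_gap: 0.0385
```

```bash
python3 -c "
from h import *
plan([.509,-.077,.24],98.8);gf()
im=grab_frame('top')[205:285,230:355];cv2.imwrite('pics/t9.png',cv2.resize(im,None,fx=6,fy=6,interpolation=cv2.INTER_CUBIC)[:,:,::-1])"
```

```text
t 20.75 pos [ 0.5093 -0.0759  0.2405] yaw 96.9 F [ -7.66 -10.21  12.28] T [-1.833  1.54   0.002] gap 0.0385 q [ 0.23  0.4  -0.25  2.08  0.16  0.68 -0.  ]
shift cm [-0.11  -0.039  0.049] rot [-0.0016  0.0015 -0.0331]
Fgauge y -12.05 x -4.24 z 12.28 Tz 0.002
```

View pics/t9.png

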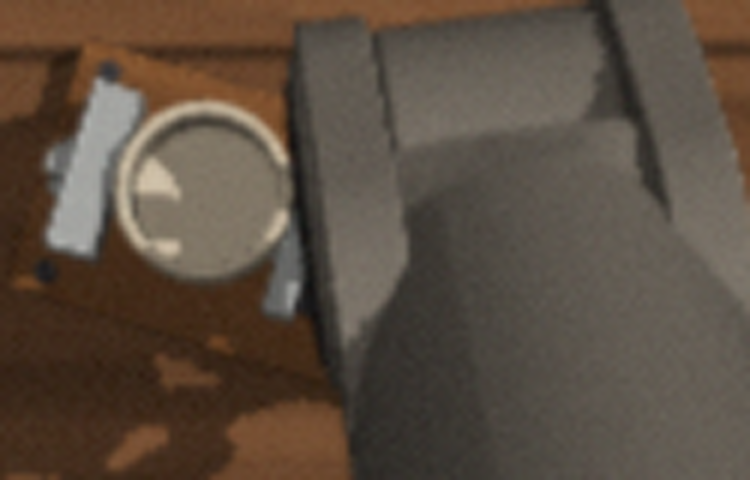

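```bash
python3 -c "
from h import *
p=ray('top',((204-2.5)/6+230,(191-2.5)/6+205),.068);d=p[:2]-np.array([.5493,.0575]);print(p,np.linalg.norm(d),d@[.954,-.301],d@[.301,.954])
print(job_done())"
```

```text
[0.5423229  0.02400201 0.068     ] 0.034216889822672604 0.0034267405091105113 -0.034057193939443516
the job is handed in; nothing more can be done
None
```

I shut the jaw on the cup, screwed the nut down to its stop, backed it off about a quarter turn, and handed the job in at about 21 s with the nut still gripped. The hand-in gave no verdict, so what follows is from my own checks.

- **Nip:** near the end the push rose to about 12 N, against about 4.5 N of drag, while the jaw barely moved.
- **Nut at its stop:** the wrist moment jumped from about zero to 1.35 N m. The fingers slipped about 0.11 rad on the nut there, judged from the rib.
- **Back-off:** the tool turned back 88° (target 90° ± 15°). I saw no further slip, which puts `nut_turn` at about 1.46 by inference. My automatic rib fit on that last picture was weak (only 6 pixels of area), so I confirmed it by eye and from the tool angle. The raw fit gives about 88° too.
- **At hand-in:** the fingers were closed on the nut at 38.5 mm, with a push of about 12 N along the gauge. The cup was upright and about 3 mm off the centre line. Its centre measured 34 mm from the middle of the fixed jaw's face. It should be 36 mm for a cup touching the jaw, so that is within calibration error.
- **One disagreement:** adding the tool's travel to my estimated starting slide gives a `jaw_slide` of about 0.0535, the very top of the allowed range. A jaw shut on the cup should read about 0.050, so I put the difference down to error in my starting estimate and flex in the grip.
- **Other pots:** the arm did not go near the mug, vase or bowl. I did not measure them again at the end.

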